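# Change over the sample drawers

### The job

Change over the two sample drawers: first push the open blue tray fully home under its cover, then hook a fingertip behind the orange tray's upturned lip and draw that tray out along its rail as far as it goes. Never have both trays out at once. Work with the fingertips alone: do not pinch the lips, do not touch the tubes, and leave the other things on the worktop where they are.

Things in the scene. Friction and masses are not known exactly. Their poses are not given: they have to be found in the camera images.
- blue_tray (a joint): travel in m of the tray of the blue sample drawer: 0 = fully home, 0.11 = out at its stop. About 3 N sliding friction; stays where left. Fixed low white cover with a blue plate on top, 184 long, 144 wide, top 64 mm above the worktop, open toward the robot. Tray 108 wide, floor 9 to 12 mm above the worktop, side edges to 23 mm.
- blue_lip_inner: rear half of the upturned blue lip at the tray's front end: 5 thick, 112 wide (y), top 50 mm above the worktop. Origin mid-width, mid-thickness of the 10 mm lip, at its foot (z 9 mm). Own x is the rail: the tray opens along -x. Face to hook: 5 mm behind the origin (+x). Tray home: an open well 68 mm long lies between that face and the cover. Moves with the tray.
- blue_lip_front: front half of the same blue lip, a label plate 5 thick, 112 wide, top 42 mm above the worktop; same origin and axes; its front face lies 5 mm in front of the origin (own -x).
- blue_cradle: grey cradle fixed in the blue tray holding four yellow-capped sample tubes, lying along the tray; they reach up to about 38 mm above the worktop and begin about 110 mm behind the lip (own +x). Origin 3 mm above the lip's origin; same axes.
- orange_tray (a joint): travel in m of the tray of the orange sample drawer: 0 = fully home, 0.11 = out at its stop. About 3 N sliding friction; stays where left. Fixed low white cover with an orange plate on top, 184 long, 144 wide, top 64 mm above the worktop, open toward the robot. Tray 108 wide, floor 9 to 12 mm above the worktop, side edges to 23 mm.
- orange_lip_inner: rear half of the upturned orange lip at the tray's front end: 5 thick, 112 wide (y), top 50 mm above the worktop. Origin mid-width, mid-thickness of the 10 mm lip, at its foot (z 9 mm). Own x is the rail: the tray opens along -x. Face to hook: 5 mm behind the origin (+x). Tray home: an open well 68 mm long lies between that face and the cover. Moves with the tray.
- orange_lip_front: front half of the same orange lip, a label plate 5 thick, 112 wide, top 42 mm above the worktop; same origin and axes; its front face lies 5 mm in front of the origin (own -x).
- orange_cradle: grey cradle fixed in the orange tray holding one red-capped and three yellow-capped sample tubes, lying along the tray; they reach up to about 38 mm above the worktop and begin about 110 mm behind the lip (own +x). Origin 3 mm above the lip's origin; same axes.
- beaker: clear plastic beaker, 72 dia x 95 high, standing loose; origin at its underside. A bystander.
- cup: sample cup with red screw lid, 64 dia x 72 high, standing loose; origin at its underside. A bystander.
- roll: white label roll, 66 dia x 24 high, lying flat, loose; origin at its underside. A bystander.
- pipette: white and orange pipette, 37x236x21, lying loose, long in its own y; origin at its underside. A bystander.
- marker: black marker pen, 12x131x14, lying loose, long in its own y; origin at its underside. A bystander.

How it is judged:
By the outcome, as a careful person would: the job done as asked, in the order asked, and still so for the second after the job is handed in, with the robot touching nothing.
It also fails if it takes over 48 s, if anything falls off the work surface, if the arm or the gripper's body presses on something with over 40 N, if the wrist force passes 120 N, or if a joint passes its speed limit or range.

### The arm

A 6-joint arm with a two-finger parallel gripper is mounted at the origin on a cart in front of the work surface, level with it; the furniture and walls round the work are solid. World frame = base frame: x ahead of the robot, y to its left, z up, the work surface at z = 0. Lengths are in m, angles in rad, forces in N, time in s.
With the tool pointing down it reaches from about 0.3 to 0.75 m from the base axis. Payload 8.5 kg.
Tool frame: the origin (TCP) lies midway between the tips of the shut fingers; the grasp point (between the pads) lies 19 mm behind it; y points along the fingers, x is the direction in which the jaws open and shut, and the axes are right-handed (so a half turn about y gives the same grasp; the last joint's range is limited). The gripper opens to 85 mm and grips with 20 to 120 N. Pads are 22 mm wide; open, the fingers measure 114 mm over their backs; the gripper's body (76 mm by 85 mm) begins 54 mm behind the grasp point. The pads swing forward as they close: fully open they stand 13 mm farther back than shut.
Start: joints at [-1.32, 0.381, 1.297, -0, 1.464, -0.215], TCP at [0.247, -0.491, 0.231] pointing down, gripper open.
Joint ranges: [-3.11, 3.11], [-0.89, 2.33], [0.22, 2.48], [-1.42, 4.56], [0.17, 2.85], [-2.88, 2.88]. Speed limits (rad/s): [2.39, 2.39, 3.14, 3.14, 3.14, 3.14].

### API

Orientations are given as a unit quaternion [w, x, y, z].
In Python, from station import robot gives the robot as it stands.
- The arm moves only by the tool move_arm, never from a script. Its argument "deltas" is a list that holds one entry, the list of rows, each a list of 5 numbers: the finger opening in m, from 0 to 0.0854, then the shift along the tool's x, y, z in m, then the turn about the tool's y in rad. A call has 1 to 12 rows; each row shifts and turns the commanded pose from where the row before left it, along the tool's axes as they then stand; what a row does not reach is not made up. A row lasts 1/10 s, in which the tool goes at most 50 mm and 8.59 degrees, less where a joint would pass 70% of its speed; a pose out of reach is approached as far as the arm can. A call is refused whole if a number of a shift passes 0.05 or a number of a turn 0.15, either way. A call with a gripper value outside its range is refused whole. The fingers move at their own pace and stop on an object; "grip_force" is the grip in N (left out, the last holds). Time passes only in rows, so rows that do not move let the fingers close. It gives the time, the measured TCP pose, the force and the opening at its end, in the units of the state.
- robot.observe(): the state, without advancing time (a new reading comes with each control period).
- robot.grab_frame(name): name is "side" or "top" or "wrist"; returns a dict with "frame" (420x560x3 uint8, red, green, blue), "fx", "fy", "cx", "cy" (pixels), "R" (3x3) and "t" (3): a world point X has camera coordinates R X + t; the wrist camera has in their place "tool_from_camera" (4x4, takes a point from camera to tool coordinates, whose origin is the TCP and whose axes are the tool frame's). Camera axes: x right, y down, z forward; pixel columns grow to the right and rows downward; lengths in m; the calibration is good to about 2 mm. A picture is of the moment at which its call begins: read the wrist's pose just before it. There is no depth.
- robot.finish_job(): hands the job in, once; it reports no verdict.
The state is a dict: "time": time; "joint_pos": joint angles; "joint_velocities": joint speeds; "joint_torque": joint torques, N m; "ee_pos": TCP position; "orientation": TCP orientation; "contact_force": force on the tool from outside, world axes, zero at the start; "torque": the same for the moment, N m; "gripper_width": finger opening in m.
Only numpy, scipy, OpenCV 4.12 (cv2) and the standard library are available. Lean on these libraries where they do the work, as an engineer would, in place of code of your own. Each camera call takes 0.05 s, during which the arm holds its last target.

## Working session

There is one attempt and no reset: what is moved stays moved. The work goes in short steps, Python scripts to look and compute and a tool call to move; the robot and the scene stay as the last step left them, time stands still between calls to the robot, and variables do not carry over. Pictures are saved under pics/ and viewed, and the job is handed in when it is done.

Besides the shell and the picture viewer there is one more tool, called by a JSON object that holds its "op" and its "data", one argument or row to a line. move_arm: Moves the arm, as the interface text tells. Its arguments: {"type":"object","properties":{"deltas":{"type":"array","items":{"type":"array","items":{"type":"array","items":{"type":"number"}}}},"grip_force":{"type":"number"}},"required":["deltas"]}

```bash
ls; mkdir -p pics; python3 - <<'E'
from station import robot
import cv2,json
import numpy as np
s=robot.observe()
for k,v in s.items(): print(k,np.round(v,4).tolist())
for n in("top","side","wrist"):
    g=robot.grab_frame(n)
    cv2.imwrite(f"pics/{n}0.png",g["frame"][:,:,::-1])
    print(n,{k:(np.round(v,4).tolist()) for k,v in g.items() if k!="frame"})
    np.savez(f"{n}0.npz",**g)
E
```

```text
pics
time 0.0
joint_pos [-1.3203, 0.3812, 1.2983, 0.0, 1.4636, -0.2153]
joint_velocities [-0.0005, 0.0001, 0.0002, 0.0, 0.0004, 0.0003]
joint_torque [-0.0022, -44.846, -23.1273, -0.0003, 0.0048, 0.0]
ee_pos [0.247, -0.4911, 0.2307]
orientation [0.6023, -0.6015, 0.3715, -0.3707]
contact_force [-1.0076, -0.831, 0.1294]
torque [0.0144, 0.0248, 0.0433]
gripper_width 0.0854
top {'fx': 471.306, 'fy': 471.306, 'cx': 278.1414, 'cy': 216.1171, 'R': [[-0.0134, -0.9996, 0.0229], [-0.9867, 0.0095, -0.1621], [0.1618, -0.0248, -0.9865]], 't': [0.0296, 0.5058, 1.2913]}
side {'fx': 401.5171, 'fy': 401.5171, 'cx': 286.5507, 'cy': 210.8578, 'R': [[-0.8765, -0.4812, 0.0146], [-0.2098, 0.3545, -0.9112], [0.4333, -0.8017, -0.4117]], 't': [0.4467, 0.127, 1.1875]}
wrist {'fx': 290.7514, 'fy': 290.7514, 'cx': 274.5576, 'cy': 213.4148, 'tool_from_camera': [[1.0, 0.0003, -0.0002, -0.001], [0.0003, -0.2793, 0.9602, -0.1426], [0.0002, -0.9602, -0.2793, 0.0719], [0.0, 0.0, 0.0, 1.0]]}
```

View pics/top0.png

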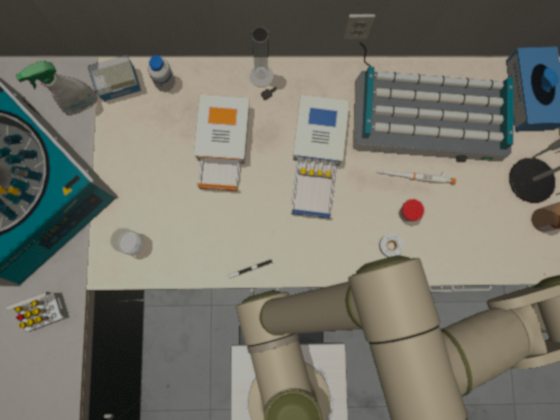

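View pics/side0.png

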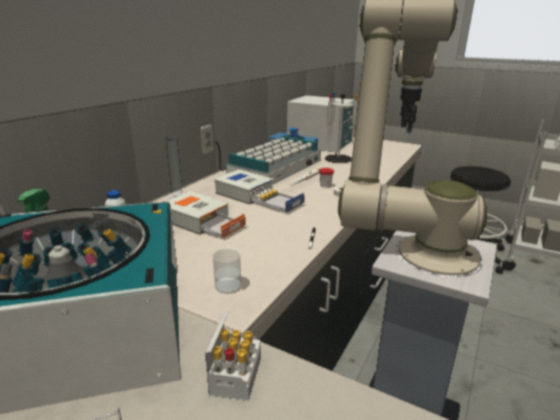

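View pics/wrist0.png

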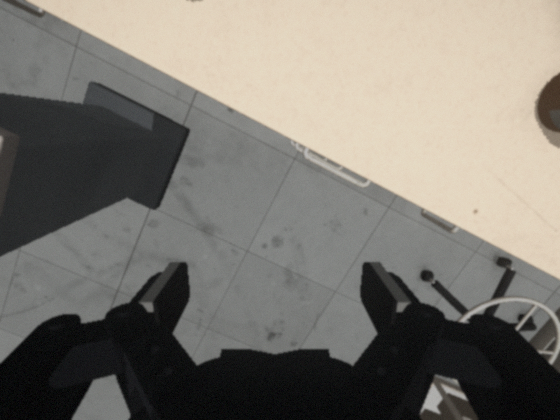

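The top view shows the orange lip near (219,187) with its tray home, and the blue lip near (312,213) with its tray out. The cup is at (412,211), the roll at (391,245), the marker at (250,268) and the beaker at (130,242). I'll zoom in and measure.

```bash
cat > h.py <<'E'
import numpy as np,cv2
def ray(g,u,v,z):
    R=np.array(g["R"]);t=np.array(g["t"])
    U,_,Vt=np.linalg.svd(R);R=U@Vt
    d=R.T@np.array([(u-g["cx"])/g["fx"],(v-g["cy"])/g["fy"],1.]);c=-R.T@t
    return c+d*(z-c[2])/d[2]
def proj(g,X):
    p=np.array(g["R"])@X+np.array(g["t"]);return g["fx"]*p[0]/p[2]+g["cx"],g["fy"]*p[1]/p[2]+g["cy"]
E
python3 - <<'E'
from h import *
g=dict(np.load("top0.npz"));im=g["frame"][:,:,::-1]
c=im[85:230,180:365];cv2.imwrite("pics/topz.png",cv2.resize(c,None,fx=4,fy=4,interpolation=cv2.INTER_CUBIC))
hsv=cv2.cvtColor(np.ascontiguousarray(im),cv2.COLOR_BGR2HSV)
for n,lo,hi in(("or",(5,150,80),(20,255,255)),("bl",(100,100,40),(125,255,255))):
    m=cv2.inRange(hsv,lo,hi);k,l,st,ce=cv2.connectedComponentsWithStats(m)
    for i in range(1,k):
        if st[i][4]>25 and 180<ce[i][0]<370 and 80<ce[i][1]<230:
            p=cv2.minAreaRect(np.argwhere(l==i)[:,::-1].astype(np.float32))
            print(n,st[i],ce[i],cv2.boxPoints(p).round(1).tolist())
            print(' z.042',ray(g,*ce[i],.042).round(4),' z.03',ray(g,*ce[i],.03).round(4),'z.064',ray(g,*ce[i],.064).round(4))
E
```

```text
or [209 108  27  16 380] [222.04210526 115.63421053] [[208.60000610351562, 122.0], [209.6999969482422, 107.5], [235.5, 109.30000305175781], [234.5, 123.80000305175781]]
 z.042 [0.8047 0.1836 0.042 ]  z.03 [0.8094 0.1848 0.03  ] z.064 [0.7961 0.1815 0.064 ]
or [199 184  38   6 120] [217.525      186.55833333] [[198.8000030517578, 186.89999389648438], [199.0, 183.5], [236.1999969482422, 186.3000030517578], [236.0, 189.6999969482422]]
 z.042 [0.5928 0.1952 0.042 ]  z.03 [0.5956 0.1964 0.03  ] z.064 [0.5878 0.1929 0.064 ]
bl [309 109  27  17 365] [322.36438356 116.88767123] [[308.79998779296875, 122.4000015258789], [310.6000061035156, 108.19999694824219], [335.79998779296875, 111.4000015258789], [334.1000061035156, 125.5]]
 z.042 [ 0.7995 -0.1098  0.042 ]  z.03 [ 0.8042 -0.1113  0.03  ] z.064 [ 0.791 -0.107  0.064]
bl [293 210  36   7  80] [310.725  213.1875] [[292.79998779296875, 212.39999389648438], [293.1000061035156, 209.89999389648438], [328.20001220703125, 214.3000030517578], [327.8999938964844, 216.6999969482422]]
 z.042 [ 0.5134 -0.0686  0.042 ]  z.03 [ 0.5155 -0.0697  0.03  ] z.064 [ 0.5097 -0.0665  0.064 ]
```

View pics/topz.png

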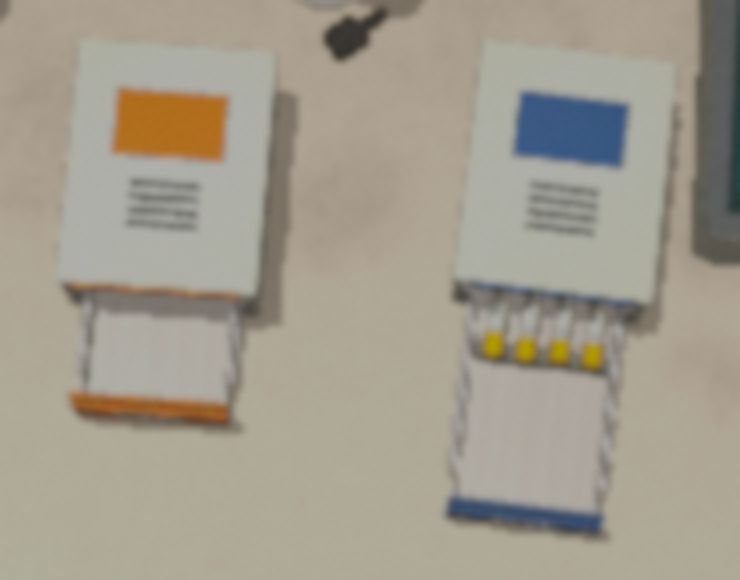

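```bash
python3 - <<'E'
from h import *
g=dict(np.load("top0.npz"))
print("cam",-g["R"].T@g["t"])
def P(u,v,z): return ray(g,(u+.5)/4-.5+180,(v+.5)/4-.5+85,z)
for n,cs,lp in(("or",[(82,40),(275,52),(62,282),(255,298)],[(72,393),(230,405)]),("bl",[(484,40),(674,62),(456,284),(648,306)],[(450,497),(603,514)])):
    c=[P(*p,.064) for p in cs];l=[P(*p,.05) for p in lp]
    for p in c: print(n,p.round(4))
    print(' len',np.linalg.norm(c[0]-c[2]),np.linalg.norm(c[1]-c[3]),'wid',np.linalg.norm(c[0]-c[1]),np.linalg.norm(c[2]-c[3]))
    a=lambda d:np.degrees(np.arctan2(d[1],d[0]))
    print(' yaw',a(c[0]-c[2]),a(c[1]-c[3]),a(c[2]-c[3])-90,a(c[0]-c[1])-90)
    print(' lip',l[0].round(4),l[1].round(4),'mid',((l[0]+l[1])/2).round(4),'w',np.linalg.norm(l[0]-l[1]),'yaw',a(l[0]-l[1])-90,'front mid',((c[2]+c[3])/2).round(4))
    fm=(c[2]+c[3])/2; print(' lip-cover',np.linalg.norm((l[0]+l[1])/2-fm))
for n,p in dict(cup=(412,211),roll=(391,245),beaker=(130,242),markL=(230,275),markR=(272,262),pipL=(378,174)).items(): print(n,ray(g,*p,.02).round(3))
E
```

```text
cam [0.29051102 0.05677396 1.3551661 ]
or [0.8601 0.245  0.064 ]
or [0.8504 0.1058 0.064 ]
or [0.6792 0.2567 0.064 ]
or [0.6666 0.1205 0.064 ]
 len 0.18123067371852625 0.18440318121096208 wid 0.1394936287889209 0.13669647394312598
 yaw -3.6897896120462432 -4.575004413244645 -5.29051880392025 -3.964177755824764
 lip [0.6021 0.2506 0.05  ] [0.5925 0.139  0.05  ] mid [0.5973 0.1948 0.05  ] w 0.11195147148778026 yaw -4.91798374250628 front mid [0.6729 0.1886 0.064 ]
 lip-cover 0.07714722115467247
bl [ 0.8591 -0.0457  0.064 ]
bl [ 0.8417 -0.1835  0.064 ]
bl [ 0.6759 -0.0219  0.064 ]
bl [ 0.6589 -0.1581  0.064 ]
 len 0.18471822540626295 0.18464285230464844 wid 0.13889690241083577 0.13724138787511367
 yaw -7.3962840921048505 -7.91011636904998 -7.143378791719556 -7.18054817859381
 lip [ 0.5249 -0.0156  0.05  ] [ 0.5117 -0.1233  0.05  ] mid [ 0.5183 -0.0695  0.05  ] w 0.10844147787921343 yaw -6.972773086248694 front mid [ 0.6674 -0.09    0.064 ]
 lip-cover 0.15112998536007846
cup [ 0.521 -0.365  0.02 ]
roll [ 0.423 -0.298  0.02 ]
beaker [0.439 0.443 0.02 ]
markL [0.343 0.161 0.02 ]
markR [0.378 0.042 0.02 ]
pipL [ 0.632 -0.271  0.02 ]
```

```bash
cat >> h.py <<'E'
from scipy.spatial.transform import Rotation as Ro
def pose(s):
    q=np.array(s["orientation"]);return np.array(s["ee_pos"]),Ro.from_quat(q[[1,2,3,0]]).as_matrix()
def rel(s,X,yaw):
    """tool shift to world X in present axes, and turn about tool y so tool z (or -z) lies along yaw"""
    p,R=pose(s);d=R.T@(np.array(X)-p)
    z=R[:,2];cur=np.arctan2(z[1],z[0]);dy=(np.radians(yaw)-cur+np.pi)%(2*np.pi)-np.pi
    return d.round(4),'zyaw',np.degrees(cur).round(2),'world dyaw',dy.round(4),'turn about tool y',(np.sign(R[2,1])*dy).round(4)
E
python3 - <<'E'
from h import *
from station import robot
s=robot.observe();p,R=pose(s);print(R.round(3))
print(rel(s,[.4585,-.062,.13],-7.3))
print(rel(s,[.4585,-.062,.13],172.7))
E
```

```text
[[ 0.449 -0.     0.893]
 [-0.893  0.001  0.449]
 [-0.001 -1.     0.   ]]
(array([-0.2884,  0.1013,  0.3817]), 'zyaw', np.float64(26.69), 'world dyaw', np.float64(-0.5932), 'turn about tool y', np.float64(0.5932))
(array([-0.2884,  0.1013,  0.3817]), 'zyaw', np.float64(26.69), 'world dyaw', np.float64(2.5484), 'turn about tool y', np.float64(-2.5484))
```

{"op": "move_arm", "data": {
  "deltas": [
    [[0,-0.024,0.004,0.0318,0],[0,-0.024,0.004,0.0318,0],[0,-0.024,0.004,0.0318,0],[0,-0.024,0.004,0.0318,0],[0,-0.024,0.004,0.0318,0],[0,-0.024,0.004,0.0318,0],[0,-0.024,0.004,0.0318,0],[0,-0.024,0.004,0.0318,0],[0,-0.024,0.004,0.0318,0],[0,-0.024,0.004,0.0318,0],[0,-0.024,0.004,0.0318,0],[0,-0.024,0.004,0.0318,0]]
  ],
  "grip_force": 40
}}

```text
time: 1.35
ee_pos: [0.459, -0.061, 0.1831]
orientation: [-0.602, 0.602, -0.371, 0.371]
contact_force: [-0.3, -0.4, 0.2]
gripper_width: 0.0
```

{"op": "move_arm", "data": {
  "deltas": [
    [[0,0,0,0,0.148],[0,0,0,0,0.148],[0,0,0,0,0.148],[0,0,0,0,0.148],[0,0,0,0,0],[0,0,0,0,0]]
  ]
}}

```text
time: 1.95
ee_pos: [0.4585, -0.0626, 0.1832]
orientation: [0.468, -0.469, 0.53, -0.53]
contact_force: [0.0, -0.2, -0.9]
gripper_width: 0.0001
```

```bash
python3 - <<'E'
from h import *
from station import robot
s=robot.observe();print(s["time"],np.round(s["ee_pos"],4),s["gripper_width"],np.round(s["contact_force"],2))
print(rel(s,[.4585,-.062,.13],-7.3))
for n in("wrist","top"):
    g=robot.grab_frame(n);cv2.imwrite(f"pics/{n}1.png",g["frame"][:,:,::-1]);np.savez(f"{n}1.npz",**g,p=pose(s)[0],Rt=pose(s)[1])
E
```

```text
1.95 [ 0.4585 -0.0626  0.1832] 0.0001091847102731624 [ 0.01 -0.17 -0.94]
(array([-0.0006,  0.0532, -0.0001]), 'zyaw', np.float64(-7.0), 'world dyaw', np.float64(-0.0052), 'turn about tool y', np.float64(0.0052))
```

View pics/wrist1.png

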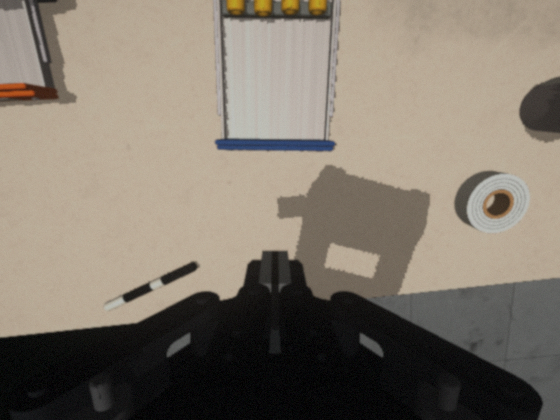

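View pics/top1.png

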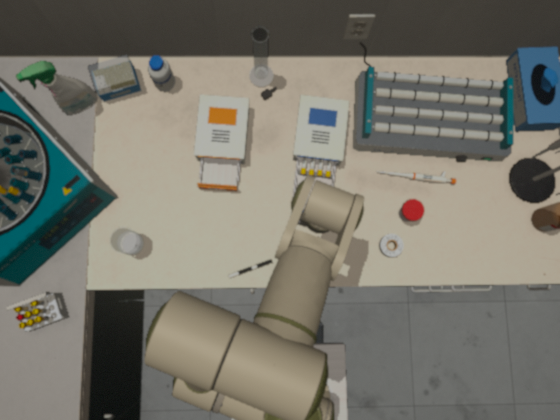

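The wrist view shows the blue lip level, running from (217,145) to (333,145), so the tool is aligned with the rail. The path between fingers and lip is clear, with the marker off to the left. I'll cross-check the lip position.

```bash
cat >> h.py <<'E'
def wray(g,p,Rt,u,v,z):
    T=np.array(g["tool_from_camera"]);d=Rt@(T[:3,:3]@np.array([(u-g["cx"])/g["fx"],(v-g["cy"])/g["fy"],1.]));c=p+Rt@T[:3,3]
    return c+d*(z-c[2])/d[2]
E
python3 - <<'E'
from h import *
g=dict(np.load("wrist1.npz"));p,Rt=g["p"],g["Rt"]
im=np.ascontiguousarray(g["frame"][:,:,::-1]);cv2.imwrite("pics/w1z.png",cv2.resize(im[120:165,200:350],None,fx=5,fy=5,interpolation=cv2.INTER_CUBIC))
m=cv2.inRange(cv2.cvtColor(im,cv2.COLOR_BGR2HSV),(100,120,40),(130,255,255));ys,xs=np.nonzero(m[100:200,150:400]);print(xs.min()+150,xs.max()+150,ys.min()+100,ys.max()+100)
for u,v,z in((217,139.5,.05),(334,139.5,.05),(217,149.5,.042),(334,149.5,.042)):
    print(wray(g,p,Rt,u,v,z).round(4))
X=wray(g,p,Rt,275,139.5,.05);print('mid',X, 'tool',Rt.T@(X-p))
E
```

```text
217 333 140 149
[ 0.5264 -0.0162  0.05  ]
[ 0.5133 -0.123   0.05  ]
[ 0.5171 -0.013   0.042 ]
[ 0.5035 -0.124   0.042 ]
mid [ 0.51987947 -0.06918111  0.05      ] tool [-0.00097894  0.13320837  0.06171965]
```

View pics/w1z.png

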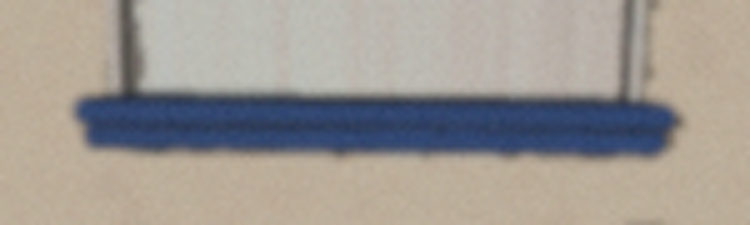

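{"op": "move_arm", "data": {
  "deltas": [
    [[0,0,0.04,0,0.005],[0,0,0.04,0,0],[0,0,0.04,0,0],[0,0,0.037,0,0],[0,0,0,0.01,0],[0,0,0,0.01,0],[0,0,0,0.01,0],[0,0,0,0.005,0],[0,0,0,0,0]]
  ]
}}

```text
time: 2.95
ee_pos: [0.4946, -0.0676, 0.0275]
orientation: [-0.467, 0.466, -0.531, 0.532]
contact_force: [-0.6, -0.1, -0.3]
gripper_width: 0.0002
```

{"op": "move_arm", "data": {
  "deltas": [
    [[0,0,0,0.005,0],[0,0,0,0.01,0],[0,0,0,0.01,0],[0,0,0,0.01,0],[0,0,0,0.01,0],[0,0,0,0.01,0],[0,0,0,0,0]]
  ]
}}

```text
time: 3.65
ee_pos: [0.5497, -0.0749, 0.0263]
orientation: [-0.467, 0.466, -0.531, 0.532]
contact_force: [0.9, 0.1, 0.3]
gripper_width: -0.0001
```

```bash
cat > snap.py <<'E'
import sys
from h import *
from station import robot
s=robot.observe();print(s["time"],np.round(s["ee_pos"],4),s["gripper_width"],np.round(s["contact_force"],2),np.round(s["joint_pos"],2))
n,name=sys.argv[1:3]
g=robot.grab_frame(n);cv2.imwrite(f"pics/{name}.png",g["frame"][:,:,::-1]);np.savez(f"{name}.npz",**g,p=pose(s)[0],Rt=pose(s)[1])
E
python3 snap.py wrist w2
```

```text
3.65 [ 0.5497 -0.0749  0.0263] -0.00011418795126795779 [0.93 0.06 0.31] [-0.35  0.62  1.56  0.    0.96  1.35]
```

View pics/w2.png

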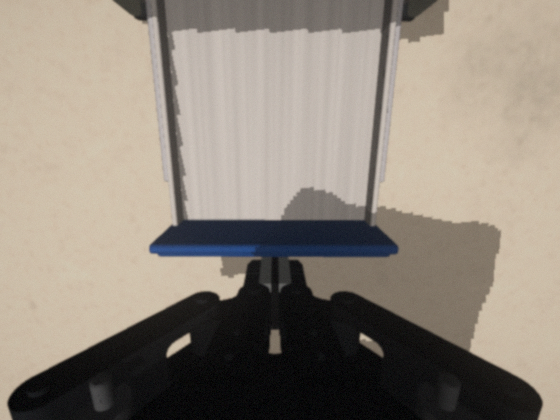

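The lip (row 240) stays against the fingertips and the tray is sliding in. I'll continue gently to the stop.

{"op": "move_arm", "data": {
  "deltas": [
    [[0,0,0,0.006,0],[0,0,0,0.006,0],[0,0,0,0.006,0],[0,0,0,0.004,0],[0,0,0,0,0]]
  ]
}}

```text
time: 4.2
ee_pos: [0.5705, -0.0775, 0.0263]
orientation: [-0.466, 0.466, -0.531, 0.532]
contact_force: [-0.7, 0.4, -0.3]
gripper_width: 0.0002
```

{"op": "move_arm", "data": {
  "deltas": [
    [[0,0,0,0.003,0],[0,0,0,0.003,0],[0,0,0,0.002,0],[0,0,0,0,0]]
  ]
}}

```text
time: 4.6
ee_pos: [0.578, -0.0785, 0.0264]
orientation: [-0.466, 0.466, -0.531, 0.532]
contact_force: [-0.8, 0.1, -0.8]
gripper_width: 0.0001
```

{"op": "move_arm", "data": {
  "deltas": [
    [[0,0,0,0.002,0],[0,0,0,0.002,0],[0,0,0,0,0]]
  ]
}}

```text
time: 4.9
ee_pos: [0.5817, -0.079, 0.0263]
orientation: [-0.466, 0.466, -0.532, 0.532]
contact_force: [-2.8, -1.0, 0.2]
gripper_width: 0.0001
```

{"op": "move_arm", "data": {
  "deltas": [
    [[0,0,0,0.002,0],[0,0,0,0.001,0],[0,0,0,0,0]]
  ]
}}

```text
time: 5.2
ee_pos: [0.5817, -0.0789, 0.0263]
orientation: [0.465, -0.468, 0.533, -0.53]
contact_force: [-16.8, -0.8, 10.5]
gripper_width: 0.0002
```

The arm stopped at x=0.5817 and the force rose to 17 N, so this is the end stop. I'll back off, lift and check.

{"op": "move_arm", "data": {
  "deltas": [
    [[0,0,0,-0.006,0],[0,0,0,-0.02,0],[0,0,0,-0.02,0],[0,0,-0.04,0,0],[0,0,-0.04,0,0],[0,0,-0.04,0,0],[0,0,-0.03,0,0],[0,0,0,0,0]]
  ]
}}

```text
time: 6.0
ee_pos: [0.5411, -0.0738, 0.1809]
orientation: [-0.468, 0.464, -0.528, 0.535]
contact_force: [-0.0, -0.4, 0.1]
gripper_width: -0.0002
```

```bash
python3 snap.py wrist w3; python3 - <<'E'
from h import *
from station import robot
print(rel(robot.observe(),[.60,.1946,.18],-4.6))
E
```

```text
6.0 [ 0.5411 -0.0738  0.1809] -0.00018290484552468166 [-0.01 -0.45  0.07] [-0.35  0.41  1.4   0.    1.32  1.35]
(array([-0.2736, -0.0018,  0.0244]), 'zyaw', np.float64(-7.51), 'world dyaw', np.float64(0.0508), 'turn about tool y', np.float64(-0.0508))
```

View pics/w3.png

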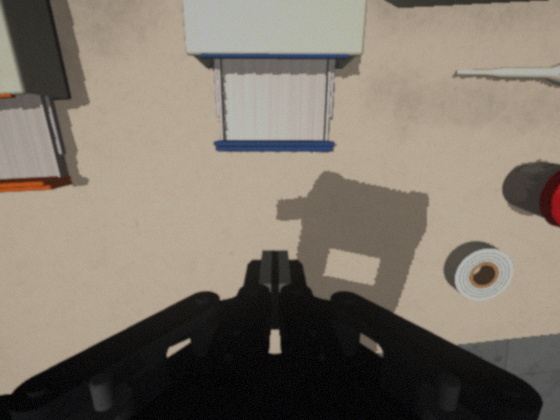

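The blue tray is home: its lip is at row 145 and the cover edge at row 55, with the tubes hidden. Now I'll move to above the front of the orange tray and look.

{"op": "move_arm", "data": {
  "deltas": [
    [[0,-0.03,0,-0.003,0],[0,-0.03,0,-0.003,0],[0,-0.03,0,-0.003,0],[0,-0.03,0,-0.003,0],[0,-0.03,0,-0.003,0],[0,-0.03,0,-0.003,0],[0,-0.03,0,-0.003,0],[0,-0.03,0,-0.003,0],[0,-0.033,0,-0.003,0],[0,0,0,0,-0.05],[0,0,0,0,0],[0,0,0,0,0]]
  ]
}}

```text
time: 7.25
ee_pos: [0.5478, 0.2006, 0.1754]
orientation: [0.479, -0.479, 0.52, -0.52]
contact_force: [-1.4, -0.6, 0.2]
gripper_width: -0.0001
```

```bash
python3 snap.py wrist w4;python3 snap.py top t4; python3 - <<'E'
from h import *
g=dict(np.load("t4.npz"));cv2.imwrite("pics/t4z.png",cv2.resize(g["frame"][85:230,180:365,::-1],None,fx=4,fy=4,interpolation=cv2.INTER_CUBIC))
E
```

```text
7.25 [0.5478 0.2006 0.1754] -0.00010585911193267652 [-1.37 -0.63  0.24] [0.15 0.48 1.29 0.   1.37 1.8 ]
7.3 [0.5478 0.2004 0.1756] 0.0002544444086986657 [ 1.04 -0.71 -0.02] [0.15 0.48 1.29 0.   1.37 1.8 ]
```

View pics/w4.png

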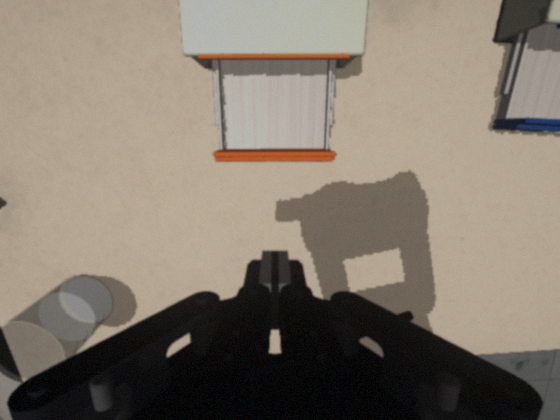

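View pics/t4z.png

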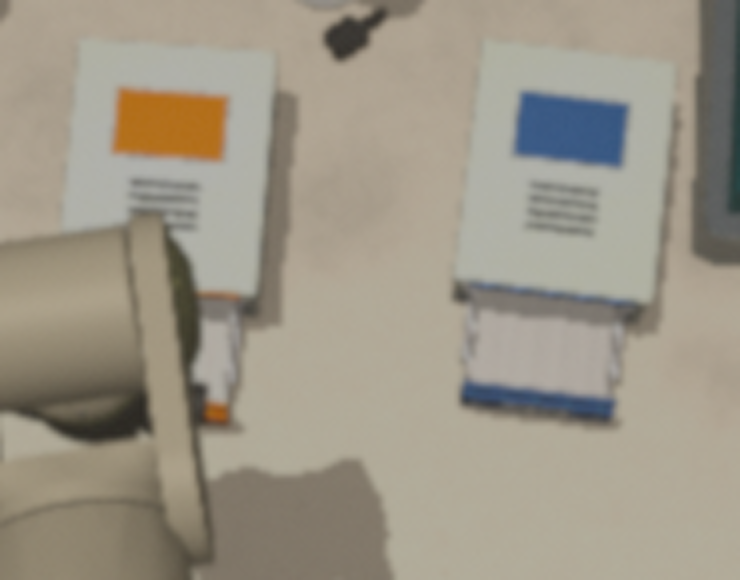

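```bash
python3 - <<'E'
from h import *
for f,lo,hi in(("w3",(100,120,40),(130,255,255)),("w4",(3,150,80),(20,255,255))):
    g=dict(np.load(f+".npz"));p,Rt=g["p"],g["Rt"];im=np.ascontiguousarray(g["frame"][:,:,::-1])
    m=cv2.inRange(cv2.cvtColor(im,cv2.COLOR_BGR2HSV),lo,hi)
    for c in(240,275,310):print(f,c,np.nonzero(m[:200,c])[0])
    xs=np.nonzero(m[130:170,170:400].any(0))[0]+170;print(xs.min(),xs.max())
    r=np.nonzero(m[:200,275])[0]; a,b=r[r<100].min(),r[r>100].min()
    C=wray(g,p,Rt,275,a,.064);L=wray(g,p,Rt,275,b-.5,.05);print(C.round(4),L.round(4),np.linalg.norm((C-L)[:2]),'tool',(Rt.T@(L-p)).round(4),(Rt.T@(C-p)).round(4))
    lip=[wray(g,p,Rt,u,b-.5,.05) for u in (xs.min(),xs.max()+1)];print('ends tool',[(Rt.T@(q-p)).round(4).tolist() for q in lip])
E
```

```text
w3 240 [ 55  56 142 143 144 145 146 147 148 149]
w3 275 [ 55  56 142 143 144 145 147 148 149]
w3 310 [ 55  56  57 142 143 144 145 146 147 148 149]
215 332
[ 0.6696 -0.0899  0.064 ] [ 0.6021 -0.0811  0.05  ] 0.0681512439038401 tool [-0.001   0.1315  0.06  ] [-0.001   0.1182  0.1283]
ends tool [[-0.0559, 0.1314, 0.06], [0.0521, 0.1316, 0.06]]
w4 240 [ 55  56  57  58 151 152 153 154 155 156 157 158 159 160]
w4 275 [ 55  56  57  58 150 151 152 153 154 155 156 157 158 159 160]
w4 310 [ 55  56  57  58 150 151 152 153 154 155 156 157 158 159 160]
214 334
[0.6741 0.1912 0.064 ] [0.6008 0.1972 0.05  ] 0.07355168323492775 tool [-0.001   0.1253  0.0533] [-0.001   0.1113  0.1268]
ends tool [[-0.056, 0.1253, 0.0533], [0.0531, 0.1254, 0.0533]]
```

Blue well measures 68 mm, so that tray is fully home. The orange hook face is 53 mm ahead of the TCP. I'll go to 30 mm behind it, descend to z≈0.025, then draw back.

{"op": "move_arm", "data": {
  "deltas": [
    [[0,0,0,0.03,0],[0,0,0,0.03,0],[0,0,0,0.023,0],[0,0,0,0,0],[0,0,0.03,0,0],[0,0,0.03,0,0],[0,0,0.03,0,0],[0,0,0,0,0]]
  ]
}}

```text
time: 8.15
ee_pos: [0.628, 0.1936, 0.0824]
orientation: [0.477, -0.481, 0.522, -0.518]
contact_force: [-0.4, 0.5, 0.6]
gripper_width: 0.0002
```

```bash
python3 snap.py wrist w5;python3 - <<'E'
from h import *
from station import robot
print(rel(robot.observe(),[.60,.1946,.025],-4.6))
E
```

```text
8.15 [0.628  0.1936 0.0824] 0.0001588094932512381 [-0.41  0.51  0.58] [0.12 0.7  1.18 0.   1.28 1.77]
(array([ 0.0016,  0.0604, -0.0292]), 'zyaw', np.float64(-4.7), 'world dyaw', np.float64(0.0017), 'turn about tool y', np.float64(-0.0017))
```

View pics/w5.png

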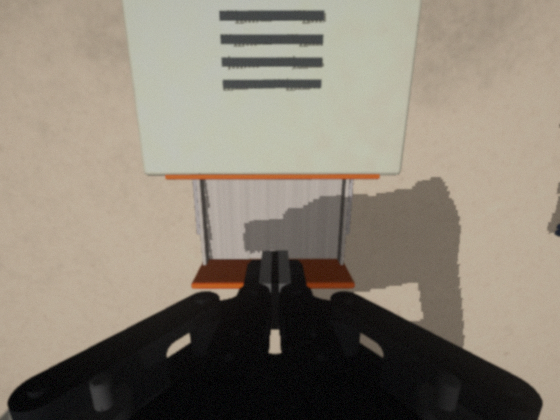

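```bash
python3 - <<'E'
from h import *
g=dict(np.load("w5.npz"));T=np.linalg.inv(g["tool_from_camera"])
for X in([.6008,.1972,.05],[.6008,.1972,.012],[.592,.1972,.05],g["p"]):
    c=T[:3,:3]@(g["Rt"].T@(np.array(X)-g["p"]))+T[:3,3];print(X,g["fx"]*c[0]/c[2]+g["cx"],g["fy"]*c[1]/c[2]+g["cy"])
E
```

```text
[0.6008, 0.1972, 0.05] 274.3600821258251 280.98728390015697
[0.6008, 0.1972, 0.012] 274.3394940830302 256.7178181974107
[0.592, 0.1972, 0.05] 275.4189477389177 292.44752779756743
[0.62799377 0.193564   0.08243888] 276.96824653545093 266.38498579266974
```

The predicted rows (face foot 257, top 281) match the picture (about 260 and 282), so there is about 16 mm of clearance. Descending.

{"op": "move_arm", "data": {
  "deltas": [
    [[0,0,0.025,0,0],[0,0,0.02,0,0],[0,0,0.01,0,0],[0,0,0,0,0]]
  ]
}}

```text
time: 8.6
ee_pos: [0.6306, 0.1941, 0.0317]
orientation: [0.479, -0.479, 0.52, -0.52]
contact_force: [-0.4, -0.4, 0.3]
gripper_width: -0.0002
```

{"op": "move_arm", "data": {
  "deltas": [
    [[0,0,0,-0.005,0],[0,0,0,-0.008,0],[0,0,0,-0.008,0],[0,0,0,-0.008,0],[0,0,0,-0.008,0],[0,0,0,0,0]]
  ]
}}

```text
time: 9.2
ee_pos: [0.5925, 0.1974, 0.0316]
orientation: [0.479, -0.48, 0.52, -0.52]
contact_force: [-0.2, -0.2, 0.6]
gripper_width: -0.0003
```

```bash
python3 snap.py wrist w6
```

```text
9.2 [0.5925 0.1974 0.0316] -0.0002645986097435791 [-0.23 -0.16  0.62] [0.13 0.7  1.34 0.   1.1  1.78]
```

View pics/w6.png

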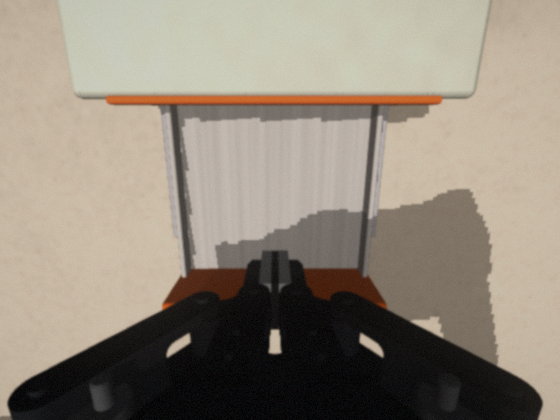

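The tray is following; the well has lengthened to about 92 mm. I'll continue to the stop.

{"op": "move_arm", "data": {
  "deltas": [
    [[0,0,0,-0.008,0],[0,0,0,-0.01,0],[0,0,0,-0.01,0],[0,0,0,-0.01,0],[0,0,0,-0.01,0],[0,0,0,-0.01,0],[0,0,0,-0.008,0],[0,0,0,-0.005,0],[0,0,0,0,0]]
  ]
}}

```text
time: 10.15
ee_pos: [0.5218, 0.2031, 0.0312]
orientation: [0.479, -0.48, 0.52, -0.519]
contact_force: [0.1, 0.8, -0.2]
gripper_width: -0.0
```

{"op": "move_arm", "data": {
  "deltas": [
    [[0,0,0,-0.003,0],[0,0,0,-0.003,0],[0,0,0,-0.002,0],[0,0,0,0,0]]
  ]
}}

```text
time: 10.55
ee_pos: [0.5146, 0.2037, 0.0312]
orientation: [0.479, -0.479, 0.52, -0.52]
contact_force: [0.6, 0.1, 0.1]
gripper_width: -0.0002
```

{"op": "move_arm", "data": {
  "deltas": [
    [[0,0,0,-0.002,0],[0,0,0,-0.002,0],[0,0,0,-0.001,0],[0,0,0,0,0]]
  ]
}}

```text
time: 10.95
ee_pos: [0.5097, 0.204, 0.0313]
orientation: [0.479, -0.479, 0.52, -0.52]
contact_force: [1.6, 0.9, -0.6]
gripper_width: 0.0001
```

{"op": "move_arm", "data": {
  "deltas": [
    [[0,0,0,-0.002,0],[0,0,0,-0.001,0],[0,0,0,0,0]]
  ]
}}

```text
time: 11.25
ee_pos: [0.5074, 0.2042, 0.0314]
orientation: [-0.48, 0.479, -0.52, 0.52]
contact_force: [5.0, 0.4, -3.1]
gripper_width: -0.0002
```

{"op": "move_arm", "data": {
  "deltas": [
    [[0,0,0,-0.002,0],[0,0,0,0,0]]
  ]
}}

```text
time: 11.45
ee_pos: [0.5074, 0.2042, 0.0315]
orientation: [-0.481, 0.478, -0.519, 0.521]
contact_force: [12.4, -0.0, -9.5]
gripper_width: 0.0001
```

{"op": "move_arm", "data": {
  "deltas": [
    [[0,0,0,-0.001,0],[0,0,0,0,0]]
  ]
}}

```text
time: 11.65
ee_pos: [0.5074, 0.2042, 0.0316]
orientation: [-0.481, 0.477, -0.518, 0.522]
contact_force: [15.5, -1.4, -9.8]
gripper_width: 0.0
```

It holds at x=0.5074 with the force rising to 15 N, matching the expected stop at about 0.508. I'll ease off the lip, lift and check.

{"op": "move_arm", "data": {
  "deltas": [
    [[0,0,0,0.004,0],[0,0,0,0.006,0],[0,0,0,0.006,0],[0,0,0,0,0],[0,0,-0.03,0,0],[0,0,-0.04,0,0],[0,0,-0.04,0,0],[0,0,-0.04,0,0],[0,0,0,-0.04,0],[0,0,0,-0.03,0],[0,0,0,0,0]]
  ]
}}

```text
time: 12.75
ee_pos: [0.4467, 0.2092, 0.1817]
orientation: [0.479, -0.48, 0.52, -0.519]
contact_force: [0.2, 0.2, 0.9]
gripper_width: -0.0001
```

{"op": "move_arm", "data": {
  "deltas": [
    [[0,0.04,0,-0.01,0],[0,0.04,0,-0.01,0],[0,0.04,0,-0.01,0],[0,0.03,0,0,0],[0,0,0,0,0]]
  ]
}}

```text
time: 13.25
ee_pos: [0.4082, 0.0592, 0.1814]
orientation: [-0.478, 0.478, -0.521, 0.521]
contact_force: [-0.0, -0.1, -0.4]
gripper_width: 0.0
```

```bash
python3 snap.py wrist w7;python3 snap.py top t7;python3 snap.py side s7; python3 - <<'E'
from h import *
g=dict(np.load("t7.npz"));im=np.ascontiguousarray(g["frame"][:,:,::-1])
hsv=cv2.cvtColor(im,cv2.COLOR_BGR2HSV)
for lo,hi in(((3,150,80),(20,255,255)),((100,100,40),(125,255,255))):
    k,l,st,ce=cv2.connectedComponentsWithStats(cv2.inRange(hsv,lo,hi))
    for i in range(1,k):
        if st[i][4]>25 and 180<ce[i][0]<370 and 150<ce[i][1]<250: print(st[i],ce[i],ray(g,*ce[i],.046))
g=dict(np.load("t7.npz"));cv2.imwrite("pics/t7z.png",cv2.resize(g["frame"][85:280,120:430,::-1],None,fx=2.5,fy=2.5,interpolation=cv2.INTER_CUBIC))
E
```

```text
13.25 [0.4082 0.0592 0.1814] 3.3964806927027586e-05 [-0.04 -0.12 -0.43] [-0.14  0.19  1.73 -0.    1.22  1.51]
13.3 [0.4084 0.0605 0.1814] 4.944519808835555e-05 [-0.59  0.67 -0.37] [-0.14  0.19  1.73  0.    1.22  1.51]
13.35 [0.4084 0.0614 0.1814] 0.00011628084256942384 [-0.51  0.11  0.3 ] [-0.14  0.19  1.73  0.    1.22  1.51]
[195 219  35   6  95] [211.90526316 221.97894737] [0.49042849 0.2097079  0.046     ]
[296 182  36   6  84] [313.6547619  184.38095238] [ 0.59602458 -0.07862194  0.046     ]
```

View pics/t7z.png

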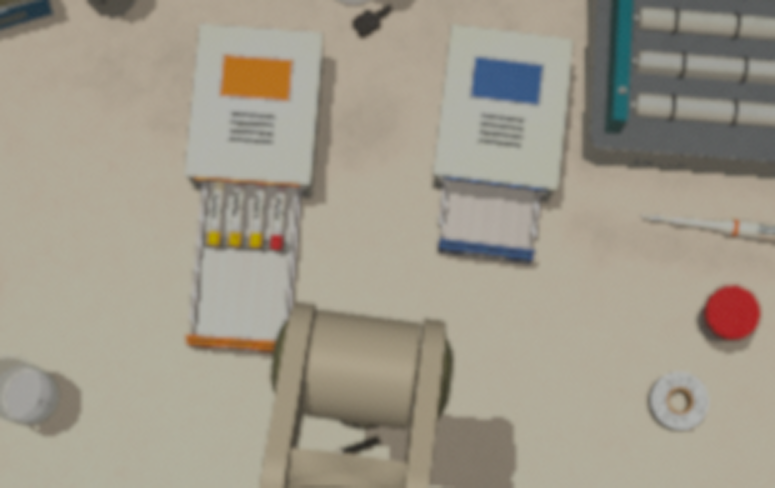

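View pics/w7.png

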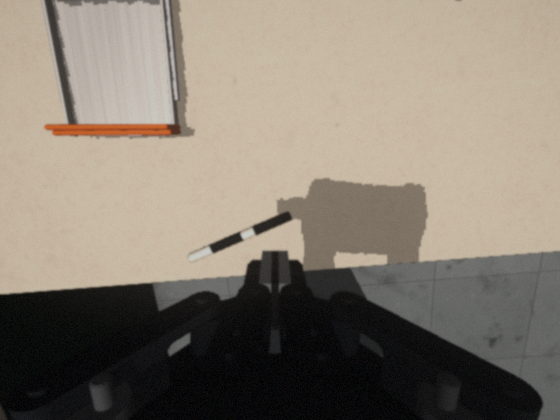

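The orange tray is fully out with its red and yellow caps visible. The blue tray is home, the bystanders haven't moved, and the robot is clear at z=0.18. Handing in.

```bash
python3 -c "
from station import robot
print(robot.finish_job())"
```

```text
the job is handed in; nothing more can be done
None
```

I handed the job in at about 13.4 s, with the blue tray fully home and the orange tray drawn out to its stop. I used closed fingertips only, and the robot ended clear of everything at z of about 0.18 m.

- **Blue tray:** I pushed it in by the front of its lip. It stopped moving and the force rose to about 17 N. The well then measured 68 mm, which matches the tray being home.
- **Orange tray:** I hooked the lip from inside the well and drew it out. It held at x = 0.507 (about 0.508 expected at the stop), and the force rose to about 15 N. The final top view shows it still out, with the tubes untouched.
- **Other objects:** The beaker, cup, roll, pipette and marker look unmoved in the last pictures.

**One disagreement:** before I touched the orange tray, its well measured about 73.5 mm against the stated 68 mm. That means it either started roughly 5 mm out or the measurement was off by that much. If it did start slightly out, both trays were partly out at the beginning, before any move of mine.

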